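# Make up a pack of three tins and hold it hard against the strapping fence

### The arm

A 7-joint arm with a two-finger parallel gripper is mounted at the origin on the work surface. World frame = base frame: x ahead of the robot, y to its left, z up, the work surface at z = 0. Lengths are in mm, angles in rad, forces in N, time in s.
With the tool pointing down it reaches from about 400 to 875 mm from the base axis. Payload 4.4 kg.
Tool frame: the origin (TCP) lies at the very end of the fingers, on their centre line; the grasp point (between the pads) lies 19 mm behind it (ctrl.grasp_offset is the distance from the TCP to the grasp point, in mm); z points along the fingers, y is the line along which they close (so a half turn about z gives the same grasp; the last joint's range is limited). The gripper opens to 85 mm and grips with 20 to 120 N. Pads are 22 mm wide; open, the fingers measure 114 mm over their backs; the gripper's body (76 mm by 85 mm) begins 54 mm behind the grasp point. The pads swing forward as they close: fully open they stand 13 mm farther back than shut.
Start: joints at [-1.272, 0.628, 0.038, 1.517, -0.027, 0.996, -0.02], TCP at [231.873, 607.25, 231.313] pointing down, gripper open.
Joint ranges: [-3.06, 3.06], [-0.37, 2.12], [-1.25, 1.32], [0.18, 2.47], [-1.1, 4.24], [0.23, 1.98], [-2.94, 2.94]. Speed limits (rad/s): [2.57, 2.57, 3.14, 3.14, 3.14, 3.14, 3.14].

### API

Orientations are given as [roll, pitch, yaw] about the fixed x, y, z axes, in that order (R = Rz(yaw) Ry(pitch) Rx(roll)).
In Python, from cell import status, cams, ctrl gives the robot as it stands.
- The arm moves only by the tool move_arm, never from a script. Its argument "plan" is a list of rows, each a list of 3 entries, a list of its own where there are three numbers: the shift along the world's x, y, z in mm, then the turn, a rotation vector about the world's x, y, z in degrees, then the opening, from 0 (shut) to 1 (fully open). In form: [[[x, y, z], [wx, wy, wz], gripper], ...]. A call has 1 to 10 rows; each row shifts and turns the commanded pose from where the row before left it; what a row does not reach is not made up. A row lasts 1/8 s, in which the tool goes at most 62.5 mm and 10.7 degrees, less where a joint would pass 70% of its speed; a pose out of reach is approached as far as the arm can. A call with a gripper value outside its range is refused whole. The fingers move at their own pace and stop on an object; the grip force is fixed at half the most. Time passes only in rows, so rows that do not move let the fingers close. It gives the time, the measured TCP pose, the force, the opening and the grip force at its end, in the units of the state.
- status.read_state(): the state, without advancing time (a new reading comes with each control period).
- cams.get_image(name): name is "scene" or "top" or "wrist"; returns the picture (480x640x3 uint8, blue, green, red); there is no depth.
- cams.camera_params(name): a dict with "K" (3x3 intrinsics, pixels), "pose" (4x4, takes a point from camera to world coordinates); the wrist camera has in their place "tool_from_camera" (4x4, takes a point from camera to tool coordinates, whose origin is the TCP and whose axes are the flange's). Camera axes: x right, y down, z forward; pixel columns grow to the right and rows downward; lengths in mm; the calibration is good to about 2 mm. A picture is of the moment at which its call begins: read the wrist's pose just before it. camera_params takes no time and is no camera call.
- ctrl.finish_job(): hands the job in; it is judged then, once.
The state is a dict: "clock": time; "qpos": joint angles; "qd": joint speeds; "tau": joint torques, N m; "eef_pos": TCP position; "tool_rot": TCP orientation; "force": force on the tool from outside, world axes, zero at the start; "torque": the same for the moment, N m; "width": finger opening in mm; "gripper_force": force on a finger pad.
Only numpy, scipy, OpenCV 4.12 (cv2) and the standard library are available. Lean on these libraries where they do the work, as an engineer would, in place of code of your own. Each camera call takes 0.05 s, during which the arm holds its last target. There are 200 camera calls.

### The job

The blue tray already holds one red-lidded tin: stand two more of them upright in it, so that it holds exactly three, let go of them, and leave the spare tin, the green-lidded pots and the other things where they are. Then push the tray flush and square against the face of the plywood fence, within the fence's length, and with one diagonal push, forward and down, press the tray firmly against fence and bench together (about 20 N forward and 10 N down) so that it could be strapped. Finish while still holding that push: do not let go or back off at the end.

Things in the scene. Friction and masses are not known exactly. Their poses are not given: they have to be found in the camera images.
- fence: straight plywood fence fixed to the bench, 300 mm long (along its y), 42 mm tall, 22 mm thick, with two low steel feet behind it; origin at the bench, in the middle of the lower edge of its working face, which looks towards the robot; its x axis is level and points away from the robot, square into the face
- tray: loose shallow blue open tray, 176 mm (its x, towards the fence) by 240 mm (its y) outside, 24 mm tall, walls and floor 8 mm thick, about 0.4 kg, slides on the bench with some friction; origin at the centre of its underside, 88 mm in front of the fence's face when flush. With the tins in its half away from the fence, fingertips can push on its floor and the inside of the wall nearest the fence
- tin0_mid (a point): small closed tin, bare metal with a pale band and a red lid: upright cylinder 46 mm across, 50 mm tall, about 70 g; this point is its centre, 25 mm above its underside, z up its axis. This one stands in the tray from the start, in its half away from the fence, and stays
- tin1_mid (a point): small closed tin, bare metal with a pale band and a red lid: upright cylinder 46 mm across, 50 mm tall, about 70 g; this point is its centre, 25 mm above its underside, z up its axis. Stands on the bench at the start, among the pots; any two of the three are wanted
- tin2_mid (a point): small closed tin, bare metal with a pale band and a red lid: upright cylinder 46 mm across, 50 mm tall, about 70 g; this point is its centre, 25 mm above its underside, z up its axis. Stands on the bench at the start, among the pots; any two of the three are wanted
- tin3_mid (a point): small closed tin, bare metal with a pale band and a red lid: upright cylinder 46 mm across, 50 mm tall, about 70 g; this point is its centre, 25 mm above its underside, z up its axis. Stands on the bench at the start, among the pots; any two of the three are wanted
- pot1: bystander: white plastic pot with a green lid, 50 mm across, 60 mm tall, not to be packed; origin at the centre of its underside
- pot2: bystander: white plastic pot with a green lid, 50 mm across, 60 mm tall, not to be packed; origin at the centre of its underside
- tape: bystander: cardboard-brown tape roll lying flat, 80 mm across, 45 mm tall; origin at the centre of its underside
- carton: bystander: closed cardboard carton 80 x 110 x 60 mm; origin at the centre of its underside
- scraper: bystander: spatula lying on the bench at the right; origin at its underside
- table: stainless steel bench, its top at z = 0; clear room of at least 25 mm is left around each tin
There are look-alikes about, which are no part of the job. What is shaped like the part that bears tin1_mid but orange or purple is not meant.

How it is judged (in metres and radians):
On the way:
1. three tins stand upright in the tray, the spare one left alone, and all of them let go (x of tin0_mid in the frame of tray between -0.075 and 0.075 m and y of tin0_mid in the frame of tray between -0.107 and 0.107 m and z of tin0_mid in the frame of tray below 0.04 m and angle between tin0_mid's own z axis and vertical below 0.15 rad and ((x of tin1_mid in the frame of tray between -0.075 and 0.075 m and y of tin1_mid in the frame of tray between -0.107 and 0.107 m and z of each of tin1_mid, tin2_mid in the frame of tray below 0.04 m and angle between each of tin1_mid, tin2_mid, tin3_mid's own z axis and vertical below 0.15 rad and x of tin2_mid in the frame of tray between -0.075 and 0.075 m and y of tin2_mid in the frame of tray between -0.107 and 0.107 m and distance of tin3_mid from where it was at the start of the episode below 0.03 m) or (x of tin1_mid in the frame of tray between -0.075 and 0.075 m and y of tin1_mid in the frame of tray between -0.107 and 0.107 m and z of each of tin1_mid, tin3_mid in the frame of tray below 0.04 m and angle between each of tin1_mid, tin3_mid, tin2_mid's own z axis and vertical below 0.15 rad and x of tin3_mid in the frame of tray between -0.075 and 0.075 m and y of tin3_mid in the frame of tray between -0.107 and 0.107 m and distance of tin2_mid from where it was at the start of the episode below 0.03 m) or (x of tin2_mid in the frame of tray between -0.075 and 0.075 m and y of tin2_mid in the frame of tray between -0.107 and 0.107 m and z of each of tin2_mid, tin3_mid in the frame of tray below 0.04 m and angle between each of tin2_mid, tin3_mid, tin1_mid's own z axis and vertical below 0.15 rad and x of tin3_mid in the frame of tray between -0.075 and 0.075 m and y of tin3_mid in the frame of tray between -0.107 and 0.107 m and distance of tin1_mid from where it was at the start of the episode below 0.03 m)) and contact force between the fingers and tin0 below 0.2 N and contact force between the fingers and tin1 below 0.2 N and contact force between the fingers and tin2 below 0.2 N and contact force between the fingers and tin3 below 0.2 N), for 0.2 s.
At the end, for the whole second after the job is handed in: Exactly three tins upright on the tray's floor, the spare within 30 mm of its start; tray flat, gap to fence under 5 mm, square within 0.05 rad, middles within 80 mm, at rest, still pressed with over 5 N on the fence and over 11 N on the bench (its own weight is 5 to 8 N) (x of tin0_mid in the frame of tray between -0.075 and 0.075 m and y of tin0_mid in the frame of tray between -0.107 and 0.107 m and z of tin0_mid in the frame of tray below 0.04 m and angle between tin0_mid's own z axis and vertical below 0.15 rad and ((x of tin1_mid in the frame of tray between -0.075 and 0.075 m and y of tin1_mid in the frame of tray between -0.107 and 0.107 m and z of each of tin1_mid, tin2_mid in the frame of tray below 0.04 m and angle between each of tin1_mid, tin2_mid, tin3_mid's own z axis and vertical below 0.15 rad and x of tin2_mid in the frame of tray between -0.075 and 0.075 m and y of tin2_mid in the frame of tray between -0.107 and 0.107 m and distance of tin3_mid from where it was at the start of the episode below 0.03 m) or (x of tin1_mid in the frame of tray between -0.075 and 0.075 m and y of tin1_mid in the frame of tray between -0.107 and 0.107 m and z of each of tin1_mid, tin3_mid in the frame of tray below 0.04 m and angle between each of tin1_mid, tin3_mid, tin2_mid's own z axis and vertical below 0.15 rad and x of tin3_mid in the frame of tray between -0.075 and 0.075 m and y of tin3_mid in the frame of tray between -0.107 and 0.107 m and distance of tin2_mid from where it was at the start of the episode below 0.03 m) or (x of tin2_mid in the frame of tray between -0.075 and 0.075 m and y of tin2_mid in the frame of tray between -0.107 and 0.107 m and z of each of tin2_mid, tin3_mid in the frame of tray below 0.04 m and angle between each of tin2_mid, tin3_mid, tin1_mid's own z axis and vertical below 0.15 rad and x of tin3_mid in the frame of tray between -0.075 and 0.075 m and y of tin3_mid in the frame of tray between -0.107 and 0.107 m and distance of tin1_mid from where it was at the start of the episode below 0.03 m)) and contact force between tray and fence above 5 N and contact force between tray and table above 11 N and angle between the x axis of tray and the x axis of fence, either way round below 0.05 rad and angle between tray's own z axis and vertical below 0.03 rad and x of tray in the frame of fence above -0.093 m and y of tray in the frame of fence between -0.08 and 0.08 m and linear speed of tray below 0.01 m/s); the arm keeps its last pose, push and grip.
It fails at once if the pot1 is moved more than 30 mm (distance of pot1 from where it was at the start of the episode above 0.03 m).
It fails at once if the pot2 is moved more than 30 mm (distance of pot2 from where it was at the start of the episode above 0.03 m).
It fails at once if the tape is moved more than 30 mm (distance of tape from where it was at the start of the episode above 0.03 m).
It fails at once if the carton is moved more than 30 mm (distance of carton from where it was at the start of the episode above 0.03 m).
It fails at once if the scraper is moved more than 30 mm (distance of scraper from where it was at the start of the episode above 0.03 m).
It also fails if it takes over 64 s, if anything falls off the work surface, if the arm or the gripper's body presses on something with over 40 N, if the wrist force passes 120 N, or if a joint passes its speed limit or range.

## Working session

There is one attempt and no reset: what is moved stays moved. The work goes in short steps, Python scripts to look and compute and a tool call to move; the robot and the scene stay as the last step left them, time stands still between calls to the robot, and variables do not carry over. Pictures are saved under pics/ and viewed, at most 10 in all, crops included, and the job is handed in when it is done.

Besides the shell and the picture viewer there is one more tool, called by a JSON object that holds its "name" and its "arguments". move_arm: Moves the arm, as the interface text tells. Its arguments: {"type":"object","properties":{"plan":{"type":"array","items":{"type":"array"}}},"required":["plan"]}

```bash
mkdir -p pics; ls; python3 - <<'E'
from cell import status,cams,ctrl
import cv2,numpy as np
print(status.read_state())
np.set_printoptions(suppress=True,precision=3)
for n in ("scene","top","wrist"):
    im=cams.get_image(n); cv2.imwrite(f"pics/{n}0.png",im); print(n,cams.camera_params(n))
E
```

```text
pics
{'clock': 0.0, 'qpos': array([-1.27181769,  0.62935677,  0.03841047,  1.51834682, -0.02705239,
        0.99632135, -0.02001464]), 'qd': array([ 0.00075523, -0.00057871, -0.00127096,  0.0002713 , -0.00048711,
        0.00016887,  0.00107787]), 'tau': array([-1.14979603e-04, -5.63394499e+01,  1.22651037e+00, -1.93434656e+01,
        1.11147904e-02,  1.07781435e-02, -8.60560561e-06]), 'eef_pos': array([231.60126811, 606.67183484, 230.38839101]), 'tool_rot': array([-3.13967645e+00, -3.67988484e-05,  2.77679678e+00]), 'force': array([-0.11021049,  0.60006031,  0.58474582]), 'torque': array([-0.04547257,  0.06042145,  0.06276329]), 'gripper_force': 0.0, 'width': 85.41561428535512}
scene {'K': array([[504.283,   0.   , 318.051],
       [  0.   , 504.283, 235.48 ],
       [  0.   ,   0.   ,   1.   ]]), 'pose': array([[   0.259,    0.542,   -0.799, 1575.774],
       [   0.966,   -0.139,    0.218, -279.665],
       [   0.007,   -0.829,   -0.56 ,  772.119],
       [   0.   ,    0.   ,    0.   ,    1.   ]])}
top {'K': array([[500.896,   0.   , 317.544],
       [  0.   , 500.896, 239.056],
       [  0.   ,   0.   ,   1.   ]]), 'pose': array([[   0.001,   -0.989,    0.145,  403.395],
       [  -1.   ,   -0.004,   -0.02 ,    6.527],
       [   0.02 ,   -0.145,   -0.989, 1069.444],
       [   0.   ,    0.   ,    0.   ,    1.   ]])}
wrist {'K': array([[354.626,   0.   , 315.468],
       [  0.   , 354.626, 242.359],
       [  0.   ,   0.   ,   1.   ]]), 'tool_from_camera': array([[   0.001,   -0.963,   -0.27 ,   68.53 ],
       [   1.   ,    0.001,    0.   ,   -0.551],
       [  -0.   ,   -0.27 ,    0.963, -142.49 ],
       [   0.   ,    0.   ,    0.   ,    1.   ]])}
```

View pics/top0.png

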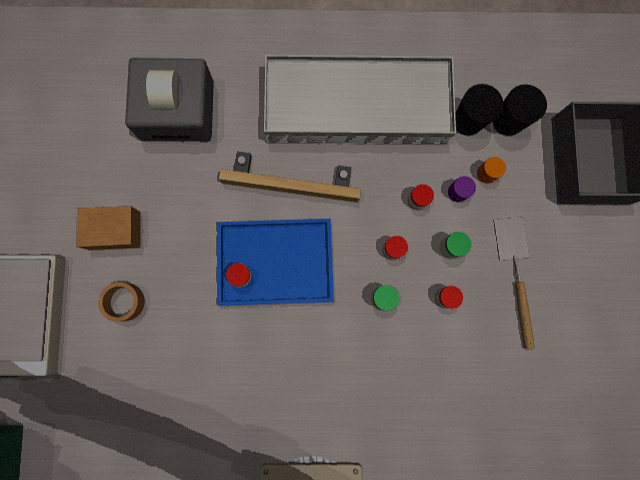

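View pics/scene0.png

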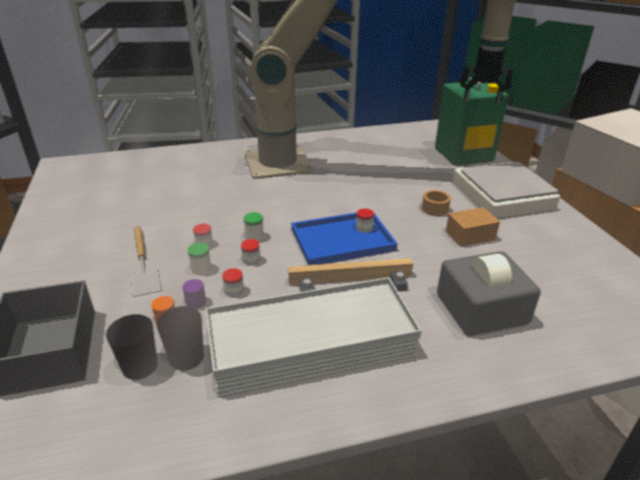

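The top view shows the tray at (275,262) with a tin at (238,275). Loose red tins are at (397,247), (422,196) and (451,297), and green pots at (386,298) and (458,245). The fence runs from (219,176) to (360,195). The fence is turned slightly relative to the tray. Next I'll measure all of these.

```bash
cat > h.py <<'E'
from cell import status,cams,ctrl
import cv2,numpy as np
from scipy.spatial.transform import Rotation as R
np.set_printoptions(suppress=True,precision=3)
def cast(n,uv,z,T=None):
    p=cams.camera_params(n)
    T=p["pose"] if T is None else T
    uv=np.atleast_2d(np.asarray(uv,float))
    d=np.c_[uv,np.ones(len(uv))]@np.linalg.inv(p["K"]).T@T[:3,:3].T
    s=(z-T[2,3])/d[:,2]
    return (T[:3,3]+d*s[:,None])
def wristT():
    s=status.read_state(); T=np.eye(4); T[:3,:3]=R.from_euler('xyz',s["tool_rot"]).as_matrix(); T[:3,3]=s["eef_pos"]
    return T@cams.camera_params("wrist")["tool_from_camera"]
def blobs(im,col,amin=120):
    h=cv2.cvtColor(im,cv2.COLOR_BGR2HSV)
    H,S,V=cv2.split(h)
    m={"red":((H<4)|(H>172))&(S>170)&(V>80),"green":(H>45)&(H<85)&(S>110)&(V>60),
       "blue":(H>100)&(H<125)&(S>140)&(V>50),"ply":(H>10)&(H<25)&(S>80)&(V>90)}[col].astype(np.uint8)*255
    c,_=cv2.findContours(m,cv2.RETR_EXTERNAL,cv2.CHAIN_APPROX_NONE)
    return [k for k in c if cv2.contourArea(k)>amin]
def rect(P):
    (c,s,a)=cv2.minAreaRect(P[:,:2].astype(np.float32)); return np.array(c),s,a
E
python3 - <<'E'
from h import *
im=cv2.imread("pics/top0.png")
for col,z in(("red",50),("green",60)):
    for k in blobs(im,col):
        P=cast("top",k[:,0],z); c,s=cv2.minEnclosingCircle(P[:,:2].astype(np.float32)); c2,s2,a=rect(P); print(col,k[:,0].mean(0),c2,s,s2)
for col,z in(("blue",24),("ply",42)):
    for k in blobs(im,col,400):
        P=cast("top",k[:,0],z); c,s,a=rect(P); print(col,k[:,0].mean(0),c,s,a,cv2.boxPoints((c,s,a)).tolist())
E
```

```text
red [451.254 296.73 ] [ 435.735 -286.693] 23.049646377563477 (42.46815872192383, 43.346473693847656)
red [237.485 273.939] [480.247 149.41 ] 23.1351375579834 (44.84103775024414, 44.52672576904297)
red [396.113 246.548] [ 537.987 -176.132] 23.138072967529297 (44.05906677246094, 44.86649703979492)
red [422.2   194.617] [ 647.386 -233.163] 23.218212127685547 (44.28417205810547, 44.44559860229492)
green [385.971 297.614] [ 432.231 -151.518] 25.44757080078125 (48.38966751098633, 48.10309982299805)
green [458.343 243.746] [ 542.287 -302.343] 25.55127716064453 (47.35943603515625, 49.93769836425781)
blue [274.126 261.759] [509.554  75.624] (174.9292449951172, 239.44496154785156) 2.0814578533172607 [[417.7984313964844, 192.0906219482422], [426.4951171875, -47.19635772705078], [601.3089599609375, -40.84288024902344], [592.6123046875, 198.444091796875]]
ply [525.493 315.299] [ 399.102 -439.682] (134.4697265625, 16.592329025268555) 5.416316509246826 [[331.3843994140625, -437.7695007324219], [332.9505615234375, -454.2877502441406], [466.81988525390625, -441.5948791503906], [465.25372314453125, -425.0766296386719]]
ply [117.527 301.4  ] [424.835 389.844] (78.80606842041016, 77.20047760009766) 46.4857063293457 [[369.71148681640625, 387.84661865234375], [425.69744873046875, 334.69134521484375], [479.958251953125, 391.84173583984375], [423.9722900390625, 444.99700927734375]]
ply [103.32  225.873] [579.431 428.324] (81.06742858886719, 110.25801086425781) 2.8875622749328613 [[536.1716918945312, 481.3408508300781], [541.7260131835938, 371.2228088378906], [622.6904907226562, 375.3066711425781], [617.1361694335938, 485.4247131347656]]
ply [289.731 183.532] [672.225  45.016] (298.6091613769531, 22.83173942565918) 82.25064086914062 [[640.7810668945312, -101.3858413696289], [663.4042358398438, -104.46446990966797], [703.6686401367188, 191.4176025390625], [681.0454711914062, 194.49624633789062]]
```

{"name": "move_arm", "arguments": {"plan": [[[20,-52,0],[0,0,-6.9],0.8],[[20,-52,0],[0,0,-6.9],0.8],[[20,-52,0],[0,0,-6.9],0.8],[[20,-52,0],[0,0,-6.9],0.8],[[20,-52,0],[0,0,-6.9],0.8],[[20,-52,0],[0,0,-6.9],0.8],[[20,-52,0],[0,0,-6.9],0.8],[[20,-52,0],[0,0,-6.9],0.8],[[20,-52,0],[0,0,-6.9],0.8],[[20,-52,0],[0,0,-6.9],0.8]]}}

```text
clock: 1.4
eef_pos: [432.3, 85.7, 231.4]
tool_rot: [3.141, -0.0, 1.569]
force: [0.5, 0.3, -1.3]
width: 68.4
gripper_force: 0.0
```

{"name": "move_arm", "arguments": {"plan": [[[18,-44,-5],[0,0,0],0.8],[[18,-44,-20],[0,0,0],0.8],[[18,-44,-20],[0,0,0],0.8],[[18,-44,-20],[0,0,0],0.8],[[18,-44,-20],[0,0,0],0.8],[[16,-42,-16],[0,0,0],0.8],[[0,0,0],[0,0,0],0.8],[[0,0,0],[0,0,0],0.8]]}}

```text
clock: 2.4
eef_pos: [537.4, -173.9, 130.0]
tool_rot: [-3.14, -0.001, 1.573]
force: [-0.2, 0.7, -1.5]
width: 68.5
gripper_force: 0.0
```

```bash
python3 - <<'E'
from h import *
T=wristT(); s=status.read_state(); im=cams.get_image("wrist"); cv2.imwrite("pics/w1.png",im)
print(s["eef_pos"],s["qpos"])
for k in blobs(im,"red",300):
    P=cast("wrist",k[:,0],50,T); print(k[:,0].mean(0),rect(P))
E
```

```text
[ 537.368 -173.908  129.978] [ 0.057  0.664  0.323  1.86  -0.322  0.671  0.573]
[479.634 324.275] (array([ 651.9  , -226.244]), (31.83759117126465, 45.839088439941406), 53.60121536254883)
[317.814 250.665] (array([ 538.285, -174.381]), (45.298343658447266, 45.93422317504883), 0.17311860620975494)
```

View pics/w1.png

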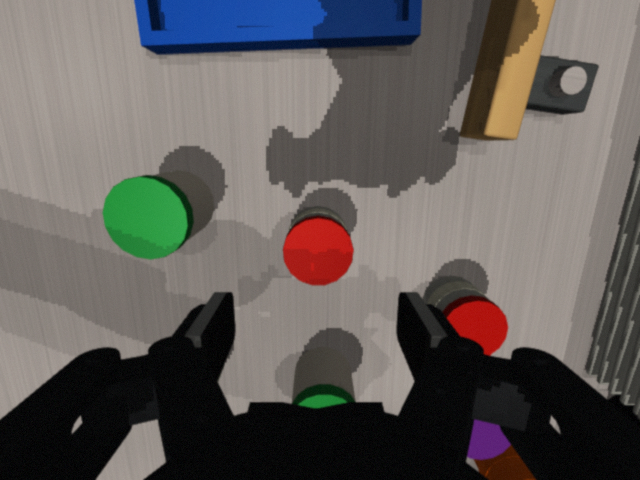

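The wrist view shows tin B's lid centred at (318,251) between the fingers at (538,-175), and the approach is clear. I'll go down and grip it.

{"name": "move_arm", "arguments": {"plan": [[[1,-1,-35],[0,0,0],0.8],[[0,0,-40],[0,0,0],0.8],[[0,0,-25],[0,0,0],0.8],[[0,0,-15],[0,0,0],0.8],[[0,0,0],[0,0,0],0],[[0,0,0],[0,0,0],0],[[0,0,0],[0,0,0],0],[[0,0,0],[0,0,0],0],[[0,0,0],[0,0,0],0]]}}

```text
clock: 3.58
eef_pos: [539.3, -175.9, 16.0]
tool_rot: [3.141, 0.0, 1.572]
force: [-1.1, -0.3, 5.3]
width: 45.1
gripper_force: 61.1
```

{"name": "move_arm", "arguments": {"plan": [[[0,0,20],[0,0,0],0],[[0,0,30],[0,0,0],0],[[-11,51,10],[0,0,0],0],[[-11,51,0],[0,0,0],0],[[-11,51,0],[0,0,0],0],[[-11,51,0],[0,0,0],0],[[-11,51,-5],[0,0,0],0],[[0,0,-25],[0,0,0],0],[[0,0,-12],[0,0,0],0],[[0,0,0],[0,0,0],0]]}}

```text
clock: 4.82
eef_pos: [483.5, 78.0, 32.7]
tool_rot: [-3.14, 0.001, 1.571]
force: [-1.0, 0.2, -0.6]
width: 44.5
gripper_force: 61.3
```

{"name": "move_arm", "arguments": {"plan": [[[0,0,-4],[0,0,0],0],[[0,0,-3],[0,0,0],0],[[0,0,-1],[0,0,0],0],[[0,0,0],[0,0,0],0]]}}

```text
clock: 5.32
eef_pos: [484.0, 79.1, 25.4]
tool_rot: [3.141, -0.0, 1.572]
force: [-0.5, -0.1, -1.8]
width: 44.6
gripper_force: 61.3
```

{"name": "move_arm", "arguments": {"plan": [[[0,0,-1],[0,0,0],0],[[0,0,0],[0,0,0],0],[[0,0,0],[0,0,0],0.75],[[0,0,0],[0,0,0],0.75],[[0,0,0],[0,0,0],0.75],[[0,0,20],[0,0,0],0.75],[[0,0,40],[0,0,0],0.75],[[0,0,40],[0,0,0],0.75],[[0,0,0],[0,0,0],0.8]]}}

```text
clock: 6.45
eef_pos: [485.8, 79.5, 126.8]
tool_rot: [3.136, -0.001, 1.573]
force: [0.2, -1.1, -1.2]
width: 68.5
gripper_force: 0.0
```

```bash
python3 - <<'E'
from h import *
T=wristT(); s=status.read_state(); im=cams.get_image("wrist"); cv2.imwrite("pics/w2.png",im)
print(s["eef_pos"],s["qpos"],s["force"])
for k in blobs(im,"red",300):
    P=cast("wrist",k[:,0],58,T); print(k[:,0].mean(0),rect(P))
E
```

```text
[485.809  79.519 126.769] [-0.486  0.6    0.394  2.063 -0.427  0.55   0.216] [ 0.223 -1.08  -1.193]
[311.544 254.422] (array([483.648,  80.128]), (45.09797286987305, 45.83073043823242), 0.013443482108414173)
[304.426 139.448] (array([479.348, 149.022]), (45.42388916015625, 45.082916259765625), 0.11630495637655258)
```

{"name": "move_arm", "arguments": {"plan": [[[-6,-46,0],[0,0,0],0.8],[[-6,-46,0],[0,0,0],0.8],[[-6,-46,0],[0,0,0],0.8],[[-6,-46,0],[0,0,0],0.8],[[-6,-46,0],[0,0,0],0.8],[[-6,-46,0],[0,0,0],0.8],[[-6,-46,0],[0,0,0],0.8],[[-6,-44,0],[0,0,0],0.8],[[0,0,0],[0,0,0],0.8],[[0,0,0],[0,0,0],0.8]]}}

```text
clock: 7.75
eef_pos: [435.2, -285.7, 123.1]
tool_rot: [-3.14, -0.002, 1.572]
force: [0.6, 0.3, 0.1]
width: 68.3
gripper_force: 0.0
```

```bash
python3 - <<'E'
from h import *
T=wristT(); s=status.read_state(); im=cams.get_image("wrist"); cv2.imwrite("pics/w3.png",im)
print(s["eef_pos"],s["qpos"],s["force"])
for k in blobs(im,"red",300):
    P=cast("wrist",k[:,0],50,T); print(k[:,0].mean(0),rect(P))
E
```

```text
[ 435.174 -285.666  123.149] [ 0.32   0.626  0.312  1.983 -0.333  0.585  0.859] [0.645 0.348 0.082]
[316.865 251.975] (array([ 435.357, -284.993]), (45.37715530395508, 45.285011291503906), 0.1761542558670044)
```

{"name": "move_arm", "arguments": {"plan": [[[0,0,-35],[0,0,0],0.8],[[0,0,-35],[0,0,0],0.8],[[0,0,-23],[0,0,0],0.8],[[0,0,-14],[0,0,0],0.8],[[0,0,0],[0,0,0],0],[[0,0,0],[0,0,0],0],[[0,0,0],[0,0,0],0],[[0,0,0],[0,0,0],0],[[0,0,0],[0,0,0],0]]}}

```text
clock: 8.93
eef_pos: [436.0, -286.8, 17.6]
tool_rot: [3.141, 0.0, 1.572]
force: [-0.6, -0.5, -0.3]
width: 44.8
gripper_force: 61.1
```

{"name": "move_arm", "arguments": {"plan": [[[0,0,25],[0,0,0],0],[[0,0,35],[0,0,0],0],[[0,0,25],[0,0,0],0],[[9,50,0],[0,0,0],0],[[9,50,0],[0,0,0],0],[[8,49,0],[0,0,0],0],[[8,49,0],[0,0,0],0],[[8,49,0],[0,0,0],0],[[9,49,-10],[0,0,0],0],[[0,0,-20],[0,0,0],0]]}}

```text
clock: 10.18
eef_pos: [488.2, 15.1, 72.3]
tool_rot: [3.139, -0.003, 1.582]
force: [0.3, -1.1, -1.4]
width: 44.9
gripper_force: 61.4
```

{"name": "move_arm", "arguments": {"plan": [[[0,0,-25],[0,0,0],0],[[0,0,-12],[0,0,0],0],[[0,0,-5],[0,0,0],0],[[0,0,-3],[0,0,0],0],[[0,0,0],[0,0,0],0]]}}

```text
clock: 10.8
eef_pos: [487.1, 9.1, 27.6]
tool_rot: [3.141, -0.0, 1.572]
force: [-0.8, 0.0, -0.5]
width: 44.6
gripper_force: 61.4
```

Near the floor. I'll lower 2 mm, release and retreat.

{"name": "move_arm", "arguments": {"plan": [[[0,0,-2],[0,0,0],0],[[0,0,0],[0,0,0],0],[[0,0,0],[0,0,0],0.75],[[0,0,0],[0,0,0],0.75],[[0,0,0],[0,0,0],0.75],[[0,0,20],[0,0,0],0.75],[[0,0,40],[0,0,0],0.75],[[0,0,50],[0,0,0],0],[[-40,40,20],[0,0,0],0],[[0,0,0],[0,0,0],0]]}}

```text
clock: 12.05
eef_pos: [444.2, 52.8, 156.3]
tool_rot: [-3.14, -0.003, 1.578]
force: [0.5, -0.2, -0.4]
width: 9.8
gripper_force: 0.0
```

```bash
python3 - <<'E'
from h import *
T=wristT(); s=status.read_state(); im=cams.get_image("wrist"); cv2.imwrite("pics/w4.png",im)
t=cams.get_image("top"); cv2.imwrite("pics/t4.png",t)
print(s["eef_pos"],s["qpos"],s["force"])
for k in blobs(im,"red",300):
    P=cast("wrist",k[:,0],58,T); print(k[:,0].mean(0),rect(P))
for k in blobs(im,"blue",3000):
    P=cast("wrist",k[:,0],24,T); print(k[:,0].mean(0),rect(P),P[:,:2].min(0),P[:,:2].max(0))
E
```

```text
[444.21   52.794 156.315] [-0.5    0.508  0.458  2.148 -0.415  0.571  0.269] [ 0.458 -0.17  -0.369]
[375.064 296.503] (array([489.546,  12.673]), (37.722503662109375, 47.428253173828125), 37.268470764160156)
[373.198 205.738] (array([483.111,  79.357]), (45.31304168701172, 45.74300003051758), 45.98970413208008)
[372.72   96.924] (array([479.332, 148.737]), (45.623043060302734, 44.87272262573242), 0.469567209482193)
[397.546 190.821] (array([509.779,  75.976]), (175.2480010986328, 240.4308319091797), 2.132274627685547) [418.349 -45.221] [601.463 199.194]
```

View pics/w4.png

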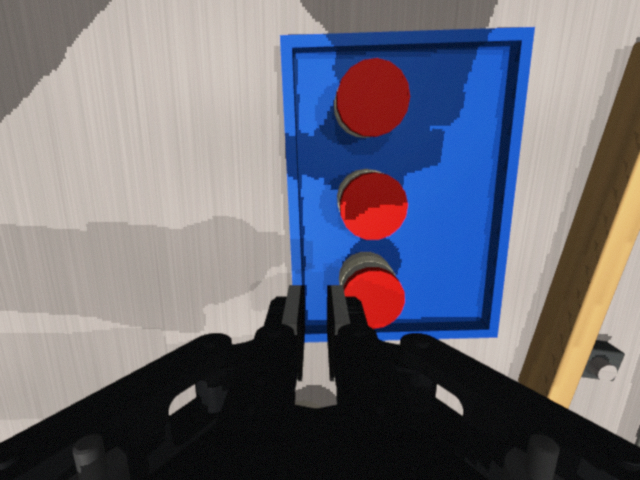

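The wrist view shows all three tins upright in the tray in a row, at (373,97), (373,206) and (375,297), and let go. The tray hasn't moved. Next I'll turn the tool parallel to the fence and open the fingers so they make two contacts on the inside of the far wall.

{"name": "move_arm", "arguments": {"plan": [[[14,3,0],[0,0,10.3],1],[[14,3,0],[0,0,10.3],1],[[14,3,0],[0,0,10.3],1],[[14,3,0],[0,0,10.3],1],[[15,3,0],[0,0,10.3],1],[[15,3,0],[0,0,10.3],1],[[15,3,0],[0,0,10.3],1],[[15,3,0],[0,0,10.1],1],[[0,0,-30],[0,0,0],1],[[0,0,-30],[0,0,0],1]]}}

```text
clock: 13.4
eef_pos: [563.8, 71.6, 93.9]
tool_rot: [3.142, 0.0, 3.005]
force: [-0.0, 1.0, -0.5]
width: 85.3
gripper_force: 0.0
```

{"name": "move_arm", "arguments": {"plan": [[[-4,6,-20],[0,0,0],1],[[0,0,-30],[0,0,0],1],[[0,0,-20],[0,0,0],1],[[0,0,-10],[0,0,0],1],[[0,0,-5],[0,0,0],1],[[0,0,0],[0,0,0],1]]}}

```text
clock: 14.15
eef_pos: [559.1, 78.9, 10.3]
tool_rot: [3.142, 0.0, 3.007]
force: [-0.2, 0.4, 0.2]
width: 85.7
gripper_force: 0.0
```

```bash
python3 - <<'E'
from h import *
s=status.read_state(); im=cams.get_image("wrist"); cv2.imwrite("pics/w5.png",im); print(s["eef_pos"],s["force"])
E
```

```text
[559.145  78.92   10.332] [-0.231  0.366  0.21 ]
```

View pics/w5.png

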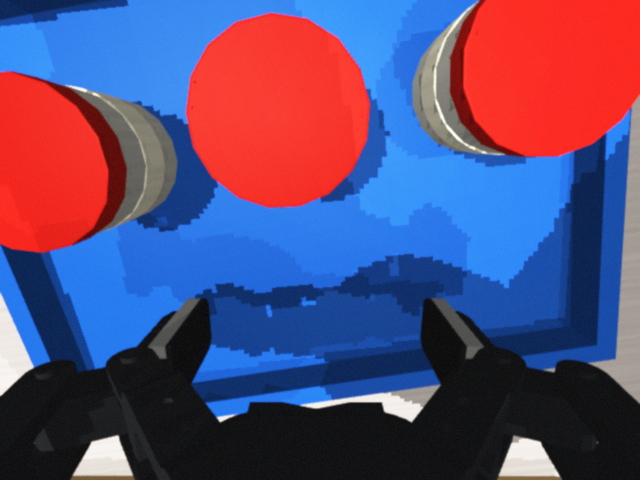

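The fingers are straddling inside the tray, with the far wall in front of them at about row 380 and the tins clear behind. I'll lower and push along the fence normal.

{"name": "move_arm", "arguments": {"plan": [[[0,0,-6],[0,0,0],1],[[0,0,-4],[0,0,0],1],[[7,-1,0],[0,0,0],1],[[7,-1,0],[0,0,0],1],[[7,-1,0],[0,0,0],1],[[7,-1,0],[0,0,0],1],[[7,-1,0],[0,0,0],1],[[0,0,0],[0,0,0],1]]}}

```text
clock: 15.2
eef_pos: [595.6, 74.1, 0.4]
tool_rot: [3.141, 0.003, 3.006]
force: [-0.1, -0.6, -0.1]
width: 85.1
gripper_force: 0.0
```

```bash
python3 - <<'E'
from h import *
s=status.read_state(); T=wristT(); im=cams.get_image("wrist"); cv2.imwrite("pics/w6.png",im); print(s["eef_pos"],s["force"])
t=cams.get_image("top"); cv2.imwrite("pics/t6.png",t)
for k in blobs(t,"red",60): print(rect(cast("top",k[:,0],58)))
for k in blobs(t,"blue",400): 
    P=cast("top",k[:,0],24); print(rect(P))
m=np.hstack([im[:,:,:],t[150:390,160:480].repeat(2,0).repeat(2,1)])
cv2.imwrite("pics/c6.png",cv2.resize(m,(800,300)))
E
```

```text
[595.633  74.089   0.377] [-0.148 -0.56  -0.108]
(array([500.522,  11.524]), (40.81388473510742, 45.105899810791016), 81.73039245605469)
(array([ 644.916, -231.799]), (42.533931732177734, 44.11184310913086), 0.3232797086238861)
(array([526.063,  -3.304]), (75.57664489746094, 175.12171936035156), 87.15143585205078)
```

View pics/c6.png

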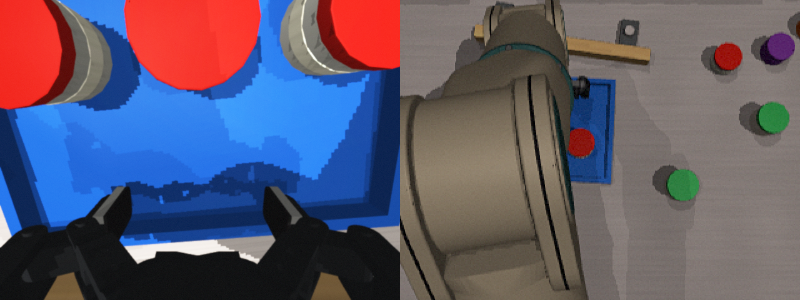

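It works: the tray has moved about 13 mm forward and is turning toward the fence angle (now about -2.9°). I'll keep pushing.

{"name": "move_arm", "arguments": {"plan": [[[7,-1,0],[0,0,0],1],[[7,-1,0],[0,0,0],1],[[7,-1,0],[0,0,0],1],[[7,-1,0],[0,0,0],1],[[0,0,0],[0,0,0],1]]}}

```text
clock: 15.92
eef_pos: [623.8, 70.1, 0.4]
tool_rot: [3.141, 0.003, 3.006]
force: [0.0, 0.6, -0.6]
width: 85.3
gripper_force: 0.0
```

```bash
cat > look.py <<'E'
from h import *
s=status.read_state(); T=wristT(); im=cams.get_image("wrist"); cv2.imwrite("pics/w.png",im); print(s["eef_pos"],s["force"])
t=cams.get_image("top"); cv2.imwrite("pics/t.png",t)
for k in blobs(t,"red",60): print(rect(cast("top",k[:,0],58)))
for k in blobs(t,"blue",400): 
    P=cast("top",k[:,0],24); c=rect(P); print(c,cv2.boxPoints(c).tolist())
E
python3 look.py
```

```text
[623.85   70.072   0.372] [ 0.038  0.6   -0.578]
(array([520.742,  10.566]), (44.96376419067383, 26.407400131225586), 0.1625525951385498)
(array([ 645.444, -231.293]), (43.959564208984375, 43.97800827026367), 43.86515808105469)
(array([542.888,  -6.055]), (63.73342514038086, 175.0635223388672), 82.28495788574219) [[451.87060546875, -25.882732391357422], [625.3494262695312, -49.38437271118164], [633.9053955078125, 13.772136688232422], [460.42657470703125, 37.27377700805664]]
```

The tray is now square to the fence, with about 22 mm left to go.

{"name": "move_arm", "arguments": {"plan": [[[7,-1,0],[0,0,0],1],[[7,-1,0],[0,0,0],1],[[5,-1,0],[0,0,0],1],[[2,0,0],[0,0,0],1],[[0,0,0],[0,0,0],1]]}}

```text
clock: 16.65
eef_pos: [643.1, 67.0, 0.2]
tool_rot: [-3.141, 0.0, 3.007]
force: [-2.5, 0.1, 0.1]
width: 85.3
gripper_force: 1.2
```

```bash
python3 look.py
```

```text
[643.092  67.017   0.205] [-2.486  0.145  0.093]
(array([540.231,   5.562]), (43.16215515136719, 24.447689056396484), 0.2032700479030609)
(array([ 645.444, -231.293]), (43.959564208984375, 43.97800827026367), 43.86515808105469)
(array([562.174, -10.733]), (61.16633224487305, 176.38644409179688), 82.35025024414062) [[470.6943664550781, -29.303985595703125], [645.510986328125, -52.784019470214844], [653.6533203125, 7.83795166015625], [478.836669921875, 31.31798553466797]]
```

{"name": "move_arm", "arguments": {"plan": [[[2,0,0],[0,0,0],1],[[0,0,0],[0,0,0],1],[[0,0,-4],[0,0,0],1],[[0,0,0],[0,0,0],1]]}}

```text
clock: 17.25
eef_pos: [645.1, 67.5, -4.1]
tool_rot: [3.141, 0.0, 3.007]
force: [-1.6, 1.2, -1.2]
width: 84.9
gripper_force: 0.9
```

{"name": "move_arm", "arguments": {"plan": [[[2,0,0],[0,0,0],1],[[2,0,0],[0,0,0],1],[[0,0,0],[0,0,0],1]]}}

```text
clock: 17.62
eef_pos: [645.5, 67.4, -4.1]
tool_rot: [-3.141, -0.007, 3.006]
force: [-8.3, 1.2, 5.8]
width: 85.2
gripper_force: 4.5
```

{"name": "move_arm", "arguments": {"plan": [[[2,0,-1],[0,0,0],1],[[2,0,-1],[0,0,0],1],[[0,0,0],[0,0,0],1],[[0,0,0],[0,0,0],1]]}}

```text
clock: 18.12
eef_pos: [645.4, 67.4, -5.0]
tool_rot: [-3.139, -0.015, 3.006]
force: [-19.3, -0.2, 19.8]
width: 85.8
gripper_force: 14.8
```

{"name": "move_arm", "arguments": {"plan": [[[0.5,0,1],[0,0,0],1],[[0,0,0],[0,0,0],1],[[0,0,0],[0,0,0],1]]}}

```text
clock: 18.5
eef_pos: [645.4, 67.4, -4.9]
tool_rot: [-3.139, -0.016, 3.006]
force: [-18.0, 0.6, 14.6]
width: 85.5
gripper_force: 13.6
```

```bash
python3 look.py; python3 - <<'E'
from h import *
t=cams.get_image("scene")
cv2.imwrite("pics/s9.png",cv2.resize(t[150:330,160:480],(800,450)))
E
```

```text
[645.395  67.423  -4.943] [-18.021   0.641  14.613]
(array([543.288,   5.733]), (43.62250900268555, 23.327648162841797), 8.375229835510254)
(array([ 645.471, -231.282]), (43.9366455078125, 44.09682083129883), 44.74171829223633)
(array([564.562, -10.241]), (61.94060516357422, 176.29409790039062), 82.35356140136719) [[473.0774841308594, -29.206745147705078], [647.803955078125, -52.664390563964844], [656.0457763671875, 8.72543716430664], [481.3193359375, 32.183082580566406]]
```

View pics/s9.png

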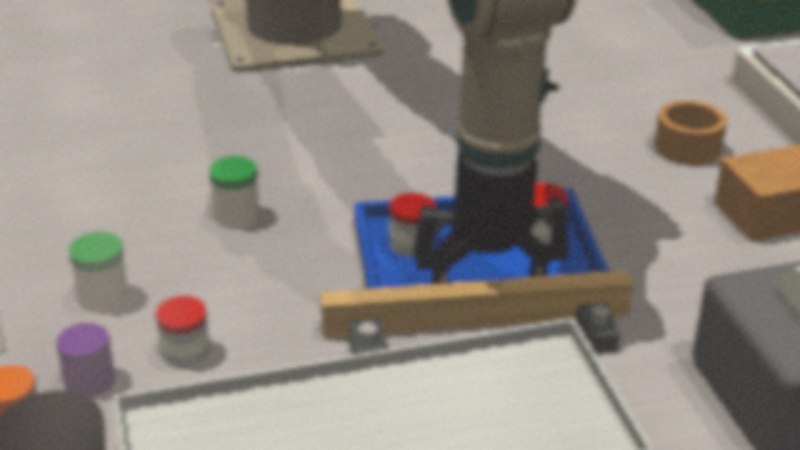

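View pics/w.png

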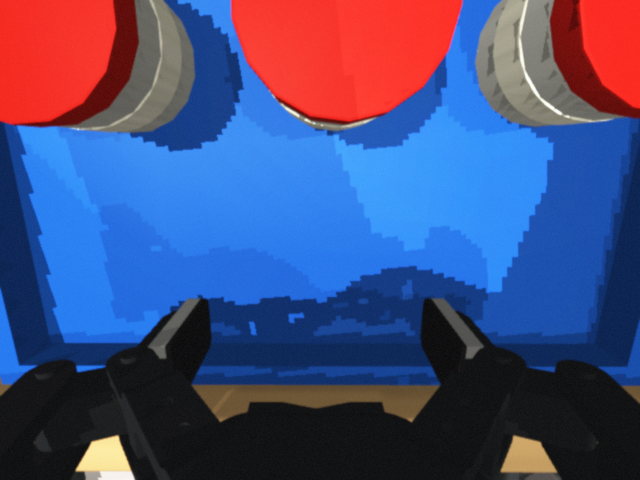

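The wrist view shows the tray's front wall lying parallel along the fence at about row 380, with three upright tins behind the fingers. The scene view shows the spare tin and the pots where they were. The tray corner sits on the fence line and the push is 18 N forward and 15 N down, so I'm handing in.

```bash
python3 -c "
from cell import ctrl
print(ctrl.finish_job())"
```

```text
the job is handed in; nothing more can be done
None
```

I handed in the job with three red-lidded tins upright in the tray and the tray flush and square against the fence, still held with about 18 N forward and 15 N down (a bit over the 10 N asked); no verdict was returned.

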